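# Tuck the splash cover of a colour card under its lip

## Task

Close the splash cover over the colour card, with shut fingertips only: push the raised orange cover over from behind until it lies flat on its board, then, keeping it pressed down, push it by its black rib towards the steel lip until its edge is fully tucked beneath the lip and it stays shut when you let go. Press gently, grip and lift nothing, and leave the marker, the brush and the dropper bottle where they are.

Things in the scene. Friction and masses are not known exactly. Their poses are not given: they have to be found in the camera images.
- holder: fixed blue board, 172 x 150 x 10 mm, lying on the worktop; origin at its underside, level with the cover's middle. Its +x points from the steel lip (edge of the board nearer the robot) to the hinge (far edge), y along hinge and lip, z up. The board covers x from -88 to +84 mm and y from -75 to +75 mm. The card lies on it beneath the cover.
- hinge_mid (a point): middle of the cover's hinge axis, 55 mm along +x and 16 mm above the holder's origin; the axis runs along the holder's y
- lip_edge (a point): middle of the lower edge of the steel lip's mouth, at x = -57 mm, z = 22 mm in the holder's frame. The lip is a fixed plate 80 mm long (along y), 4 mm thick (z 22 to 26 mm, small upturned flare to 28 mm), reaching from x = -57 back to -75 mm, where an upright closes it; the cover's edge goes below it, with 4 mm to spare when the cover is pressed flat
- rib_mid (a point): middle of the top of the black rib on the cover's outer face (the far face while the cover stands open, the upper face once it is shut). The rib is 6 mm wide, 6 mm high and 110 mm long (along y); its centre line is 72 mm from the hinge axis (88 mm with the cover slid fully out)
- cover_edge (a point): middle of the cover's free edge, 107 mm from the hinge axis (123 mm with the cover slid fully out). The cover is a stiff orange frame with a clear window, 100 mm long, 134 mm wide, 4 mm thick, with the hinge axis in its mid-plane; shut, its upper face is 18 mm above the worktop
- cover_hinge (a joint): angle of the cover, rad: 0 = flat on the board, 1.57 = upright, 2.1 = stop, leaning back away from the lip. A spring opens it towards 1.9 with about 0.11 N m at 0, so it rises again by itself within a second or two when let go untucked (the hinge is damped, 0.05 N m s); about 2 N on the rib holds it down. A stop at 0 carries the cover. Released in the tucked state it rests at about 0.03, against the lip's underside. If it lies on top of the lip it reads about 0.11
- cover_slide (a joint): how far the cover is slid out along its own plane, away from the hinge, m: 0 to 0.016, about 1 N of friction, stays where left. At 0 the edge stops 5 mm short of the lip's mouth; from 0.005 on it is beneath the lip (only if the cover is flat, else it strikes the lip); at 0.016 it is 11 mm beneath
- marker_red: loose red-capped marker, 16 x 140 x 18 mm, lying to the left (+y) of the board; origin at its underside
- flat_brush: loose flat paint brush, 42 x 214 x 22 mm, lying to the right (-y) of the board; origin at its underside
- toner_bottle: loose upright dropper bottle, 42 mm across, 110 mm tall, to the left beyond the marker; origin at its underside
There are look-alikes about, which are no part of the job. What is shaped like the toner_bottle but green or purple is not meant.

How it is judged (in metres and radians):
On the way, in this order (a step that is already met when the one before it is completed fails the run):
1. the cover is folded down flat, its edge not yet under the lip (value of joint cover_hinge below 0.1 rad and value of joint cover_slide below 0.008 m), for 0.05 s.
2. the cover's edge is tucked beneath the lip (value of joint cover_hinge below 0.075 rad and value of joint cover_slide above 0.011 m), for 0.2 s.
At the end, for the whole second after the job is handed in: The cover is shut (hinge under 0.075 rad) and at rest with its edge at least 6 mm beneath the lip (slid out more than 11 mm), held there by the lip alone; marker, brush and bottle are within 30 mm of where they were and the bottle stands (all of step 2 and velocity of joint cover_hinge below 0.1 rad/s and distance of each of marker_red, flat_brush, toner_bottle from where it was at the start of the episode below 0.03 m and angle between toner_bottle's own z axis and vertical below 0.2 rad); the robot touches nothing.
It fails at once if the cover was pressed or squeezed with more than 30 N (contact force between the fingers and cover_hinge above 30 N).
It fails at once if the marker was displaced or lifted (distance of marker_red from where it was at the start of the episode above 0.03 m or height (world z) of marker_red above 0.02 m).
It fails at once if the brush was displaced or lifted (distance of flat_brush from where it was at the start of the episode above 0.03 m or height (world z) of flat_brush above 0.02 m).
It fails at once if the bottle was displaced, lifted or tipped (distance of toner_bottle from where it was at the start of the episode above 0.03 m or height (world z) of toner_bottle above 0.02 m or angle between toner_bottle's own z axis and vertical above 0.5 rad).
It also fails if it takes over 51 s, if anything falls off the work surface, if the arm or the gripper's body presses on something with over 40 N, if the wrist force passes 120 N, or if a joint passes its speed limit or range.

## Robot

A 6-joint arm with a two-finger parallel gripper is mounted at the origin on a cart in front of the work surface, level with it; the furniture and walls round the work are solid. World frame = base frame: x ahead of the robot, y to its left, z up, the work surface at z = 0. Lengths are in m, angles in degrees, forces in N, time in s.
With the tool pointing down it reaches from about 0.3 to 0.775 m from the base axis. Payload 14.6 kg.
Tool frame: the origin (TCP) lies on the centre line of the jaws, within the pads' length; the fingertips stand 14 mm ahead of it and the grasp point (between the pads) lies 5 mm behind it; z points along the fingers, y is the line along which they close (so a half turn about z gives the same grasp; the last joint's range is limited). The gripper opens to 85 mm and grips with 20 to 120 N. Pads are 22 mm wide; open, the fingers measure 114 mm over their backs; the gripper's body (76 mm by 85 mm) begins 54 mm behind the grasp point. The pads swing forward as they close: fully open they stand 13 mm farther back than shut.
Start: joints at [-80.019, 17.183, 87.147, -0, 75.671, -3.816], TCP at [0.131, -0.534, 0.245] pointing down, gripper open.
Joint ranges: [-173.82, 173.82], [-45.26, 126.66], [13.44, 144.39], [-59.66, 239.66], [0, 175.72], [-146.38, 146.38]. Speed limits (degrees/s): [127.2, 127.2, 147.25, 180, 180, 180].

## Interface

Orientations are given as [roll, pitch, yaw] about the fixed x, y, z axes, in that order (R = Rz(yaw) Ry(pitch) Rx(roll)).
In Python, from bench import readout, cams, hand_in, models gives the robot as it stands.
- The arm moves only by the tool jog_arm, never from a script. Its argument "moves" is one flat list of numbers, 7 for each row, row after row: the shift along the tool's x, y, z in mm, then the turn, a rotation vector about the tool's x, y, z in rad, then the opening, from -1 (shut) to 1 (fully open), so that 0 is half open. A call has 1 to 10 rows; each row is the pose to reach, as a shift and turn from the pose commanded when the call began, along the tool's axes at that moment; what a row does not reach only later rows make up. A row lasts 1/8 s, in which the tool goes at most 62.5 mm and 10.7 degrees, less where a joint would pass 70% of its speed; a pose out of reach is approached as far as the arm can. A call with a gripper value outside its range is refused whole. The fingers move at their own pace and stop on an object; the grip force is fixed at half the most. Time passes only in rows, so rows that repeat a pose let the fingers close. It gives the time, the measured TCP pose, the force, the opening and the grip force at its end, in the units of the state.
- readout.get_obs(): the state, without advancing time (a new reading comes with each control period).
- cams.capture(name): name is "scene" or "top" or "wrist"; returns (picture, depth): 420x560x3 uint8, red, green, blue; 420x560 float32, m along the optical axis (not along the pixel's ray), 0 where there is no reading.
- cams.camera_params(name): a dict with "fovy" (degrees; the focal length in pixels is half the picture's height over the tangent of half this angle, whatever the lens; pixels are square), "cx", "cy" (the principal point, pixels), "R" (3x3) and "t" (3): a world point X has camera coordinates R X + t. Camera axes: x right, y down, z forward; pixel columns grow to the right and rows downward; lengths in m; the calibration is good to about 2 mm. A picture is of the moment at which its call begins: read the wrist's pose just before it. camera_params takes no time and is no camera call; for the wrist camera it gives the pose at the moment of the call.
- hand_in(): hands the job in; it is judged then, once.
Trained networks look in the newest picture that a camera, given by its name, has taken for a name from the list of things; names that differ only in an ending like _2 or _b are one class to them, and where a whole thing is asked for, a point or a joint stands for the part that bears it (a point fixed in the world has none). Each returns a list of dicts, best first, with "score" (0 to 1); they miss things now and then, are a little off and sometimes report something else, mostly with a low value. They report only what shows in the picture. A call takes as long as a camera call. They do not tell look-alikes from the thing itself.
- models.find_in(camera, query): "point" ([column, row] in pixels, amid what is visible of it).
- models.regions_of(camera, query): "mask" (420x560 bool, what is visible of it) and "point" ([column, row] in pixels, amid what is visible of it).
The state is a dict: "time_s": time; "joints": joint angles; "joint_velocities": joint speeds; "effort": joint torques, N m; "ee_pos": TCP position; "tcp_rot": TCP orientation; "force": force on the tool from outside, world axes, zero at the start; "ft_torque": the same for the moment, N m; "finger_gap": finger opening in m; "grip_force": force on a finger pad.
Only numpy, scipy, OpenCV 4.12 (cv2) and the standard library are available. Lean on these libraries where they do the work, as an engineer would, in place of code of your own. Each camera call takes 0.05 s, during which the arm holds its last target. There are 200 camera calls.

## Working session

There is one attempt and no reset: what is moved stays moved. The work goes in short steps, Python scripts to look and compute and a tool call to move; the robot and the scene stay as the last step left them, time stands still between calls to the robot, and variables do not carry over. Pictures are saved under pics/ and viewed, at most 10 in all, crops included, and the job is handed in when it is done.

Besides the shell and the picture viewer there is one more tool, called after "Call:" as name(argument=value, ...) on one line, values as JSON. jog_arm: Moves the arm, as the interface text tells. Its arguments: {"type":"object","properties":{"moves":{"type":"array"}},"required":["moves"]}

```bash
mkdir -p pics; ls
python3 - <<'E'
from bench import readout,cams,models
import cv2,numpy as np
o=readout.get_obs();print({k:np.round(v,3) for k,v in o.items()})
ims=[]
for n in("scene","top"):
    im,d=cams.capture(n);np.savez(f"/tmp/{n}.npz",im=im,d=d,**cams.camera_params(n))
    cv2.imwrite(f"pics/{n}0.png",im[:,:,::-1])
    p=cams.camera_params(n);print(n,p)
    f=210/np.tan(np.radians(p["fovy"]/2))
    for q in("holder","cover_hinge","rib_mid","cover_edge","hinge_mid","lip_edge","marker_red","flat_brush","toner_bottle"):
        for r in models.find_in(n,q)[:2]:
            c,w=r["point"];z=d[int(w),int(c)]
            X=p["R"].T@(np.array([(c-p["cx"])/f*z,(w-p["cy"])/f*z,z])-p["t"])
            print(q,round(r["score"],2),np.round([c,w]),np.round(X,3))
E
```

```text
pics
{'time_s': np.float64(0.0), 'joints': array([-8.0021e+01,  1.7218e+01,  8.7181e+01, -1.0000e-03,  7.5671e+01,
       -3.8170e+00]), 'joint_velocities': array([-0.101, -0.002,  0.086, -0.06 , -0.08 , -0.025]), 'effort': array([ 1.0000e-03, -5.4350e+01, -3.6179e+01, -0.0000e+00,  4.0000e-03,
        0.0000e+00]), 'ee_pos': array([ 0.131, -0.534,  0.245]), 'tcp_rot': array([-1.7993e+02, -4.0000e-03,  1.3796e+01]), 'force': array([0.501, 0.362, 0.303]), 'ft_torque': array([ 0.001,  0.03 , -0.012]), 'grip_force': np.float64(0.0), 'finger_gap': np.float64(0.085)}
scene {'fovy': 44.909198931601175, 'cx': 274.3552439973989, 'cy': 213.30709767046744, 'R': array([[-0.43669438, -0.89959386, -0.00537679],
       [-0.43225924,  0.21506792, -0.87572698],
       [ 0.78895498, -0.38010088, -0.48277671]]), 't': array([0.29235191, 0.25361514, 0.58688837])}
holder 0.8 [331. 210.] [ 0.53 -0.06  0.02]
cover_hinge 0.88 [330. 186.] [ 0.534 -0.057  0.073]
rib_mid 0.76 [329. 185.] [ 0.535 -0.054  0.076]
cover_edge 0.75 [327. 184.] [-0.226  0.432  0.507]
hinge_mid 0.56 [336. 208.] [ 0.528 -0.069  0.025]

[... 379 characters left out ...]
51],
       [-0.99247158,  0.00292615, -0.12244022],
       [ 0.12234063, -0.02316186, -0.99221787]]), 't': array([0.07679397, 0.48918484, 0.84662654])}
holder 0.76 [340. 214.] [ 0.479 -0.059  0.01 ]
cover_hinge 0.78 [342. 181.] [ 0.536 -0.051  0.084]
cover_hinge 0.73 [347. 180.] [ 0.536 -0.058  0.093]
rib_mid 0.93 [345. 182.] [ 0.535 -0.059  0.072]
cover_edge 0.78 [343. 180.] [ 0.537 -0.053  0.083]
hinge_mid 0.65 [338. 213.] [ 0.479 -0.053  0.008]
lip_edge 0.96 [337. 212.] [ 0.482 -0.052  0.011]
marker_red 0.58 [282. 213.] [0.48  0.065 0.015]
flat_brush 0.61 [398. 217.] [ 0.47  -0.181  0.015]
toner_bottle 0.76 [248. 199.] [0.499 0.134 0.098]
toner_bottle 0.69 [249. 232.] [0.433 0.132 0.1  ]
```

Run:
```python
import cv2
a=cv2.imread("pics/scene0.png")[120:330,150:430]; b=cv2.imread("pics/top0.png")[120:330,190:470]
cv2.imwrite("pics/both1.png",cv2.resize(cv2.vconcat([a,b]),(800,1200)))
for n,i in(("s",a),("t",b)): cv2.imwrite(f"pics/{n}1.png",cv2.resize(i,(800,600),interpolation=cv2.INTER_CUBIC))
```

```text
(no output)
```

View pics/s1.png

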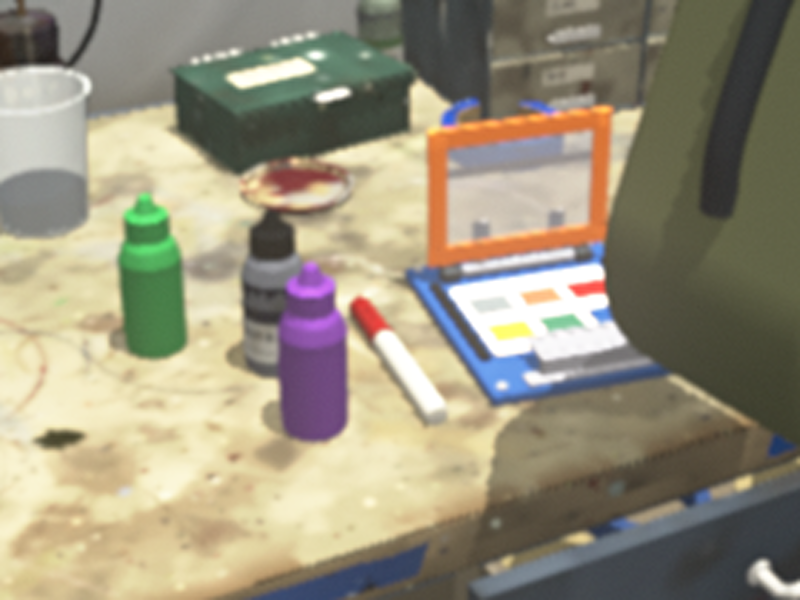

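View pics/t1.png

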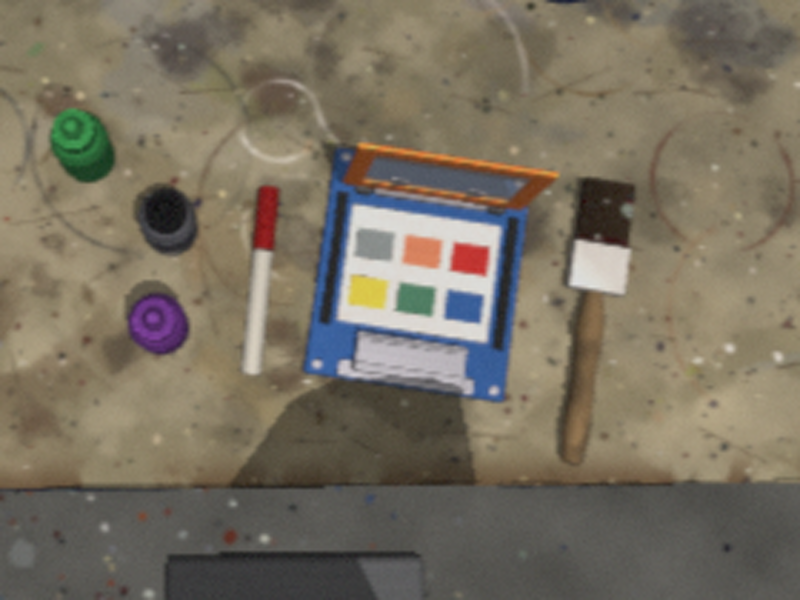

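The grey/black-capped bottle (scene crop 270,290; top crop 167,218) is the real one; the green (152,270 / 82,145) and purple (313,350 / 158,322) ones are look-alikes. I won't be reaching for any of them. The cover stands raised at the far side of the board, and the board is yawed about -8°. Next I'll measure the holder pose, the cover angle and the heights of nearby obstacles.

Run:
```python
import numpy as np,cv2
def world(n):
    s=np.load(f"/tmp/{n}.npz");f=210/np.tan(np.radians(s["fovy"]/2));v,u=np.mgrid[:420,:560]
    ray=np.stack([(u-s["cx"])/f,(v-s["cy"])/f,np.ones_like(u,float)],-1)
    return s["im"],s["d"],(ray*s["d"][...,None]-s["t"])@s["R"],ray@s["R"],-s["R"].T@s["t"]
im,d,P,D,C=world("top")
h=cv2.cvtColor(im,cv2.COLOR_RGB2HSV)
X0=C+D*((0.010-C[2])/D[...,2])[...,None]
box=(X0[...,0]>.36)&(X0[...,0]<.62)&(X0[...,1]>-.17)&(X0[...,1]<.06)
blue=(abs(h[...,0].astype(int)-110)<10)&(h[...,1]>130)&box&(abs(P[...,2]-.01)<.008)
pts=X0[blue][:,:2]
# edges: left side line & near edge
yaw=None
r=cv2.minAreaRect((pts*1000).astype(np.float32));print("rect",r,blue.sum())
bp=cv2.boxPoints(r);print(np.round(bp,0))
# refine yaw by min of residual of extents
for a in np.radians(np.arange(-10,-4,.5)):
    q=pts@np.array([[np.cos(a),-np.sin(a)],[np.sin(a),np.cos(a)]])
    print(np.degrees(a).round(1),np.round(np.r_[np.percentile(q,[.5,99.5],axis=0).ravel(),q.min(0),q.max(0)],4))
for n in("top","scene"):
    im,d,P,_,_=world(n);h=cv2.cvtColor(im,cv2.COLOR_RGB2HSV)
    o=(h[...,0]>4)&(h[...,0]<18)&(h[...,1]>170)&(P[...,0]>.5)&(P[...,0]<.62)&(P[...,1]>-.17)&(P[...,1]<.06)&(P[...,2]>.02)&(d>0)
    q=P[o];c=np.median(q,0);n_=np.linalg.svd(q-c,full_matrices=0)[2][2];print(n,o.sum(),c.round(4),n_.round(3),q.min(0).round(3),q.max(0).round(3))
im,d,P,_,_=world("top")
z=P[...,2]
for x in np.arange(.56,.86,.02):
    row=[]
    for y in np.arange(-.21,.11,.04):
        m=(abs(P[...,0]-x)<.01)&(abs(P[...,1]-y)<.02)&(d>0);row.append(int(1000*np.percentile(z[m],95)) if m.any() else -1)
    print(round(x,2),row)
```

```text
rect ((473.38629150390625, -48.749107360839844), (147.098388671875, 165.78395080566406), 80.90335083007812) 1075
[[ 380. -108.]
 [ 544. -134.]
 [ 567.   11.]
 [ 403.   37.]]
-10.0 [ 0.3921 -0.0392  0.5492  0.108   0.391  -0.0401  0.5564  0.109 ]
-9.5 [ 0.3929 -0.0431  0.5501  0.1035  0.3917 -0.0436  0.5573  0.1041]
-9.0 [ 0.3934 -0.047   0.5509  0.099   0.3924 -0.0477  0.5582  0.0994]
-8.5 [ 0.3936 -0.0515  0.5518  0.095   0.3927 -0.0523  0.559   0.0953]
-8.0 [ 0.3935 -0.0561  0.5525  0.0912  0.3923 -0.0569  0.5598  0.0918]
-7.5 [ 0.3931 -0.0606  0.5533  0.0875  0.3919 -0.0615  0.5606  0.0883]
-7.0 [ 0.3926 -0.0652  0.554   0.0839  0.3915 -0.0661  0.5613  0.0847]
-6.5 [ 0.3922 -0.0696  0.5546  0.0804  0.391  -0.0706  0.5619  0.0812]
-6.0 [ 0.3917 -0.0741  0.5552  0.0768  0.3906 -0.0752  0.5626  0.0776]
-5.5 [ 0.3911 -0.0785  0.5558  0.0732  0.39   -0.0797  0.5631  0.0741]
-5.0 [ 0.3906 -0.0829  0.5563  0.0695  0.3895 -0.0843  0.5637  0.0705]
-4.5 [ 0.39   -0.0873  0.5568  0.0658  0.3889 -0.0888  0.5642  0.067 ]
top 257 [ 0.5369 -0.0587  0.1132] [-0.986  0.154  0.069] [ 0.522 -0.123  0.027] [0.548 0.006 0.126]
scene 826 [ 0.5357 -0.0563  0.0913] [ 0.986 -0.153 -0.066] [ 0.52  -0.125  0.025] [0.549 0.005 0.125]
0.56 [1, 1, 1, 0, 0, 11, 3, 1]
0.58 [1, 1, 1, 1, 1, 1, 1, 1]
0.6 [1, 1, 1, 1, 1, 1, 1, 1]
0.62 [1, 1, 1, 1, 2, 1, 1, 1]
0.64 [1, 1, 1, 1, 1, 1, 1, 1]
0.66 [1, 1, 1, 1, 1, 1, 1, 1]
0.68 [1, 24, 1, 1, 1, 1, 1, 1]
0.7 [25, 26, 25, 1, 1, 6, 6, 1]
0.72 [25, 1, 25, 1, 1, 6, 5, 6]
0.74 [26, 1, 25, 1, 1, 6, 5, 5]
0.76 [193, 192, 25, 1, 1, 6, 5, 4]
0.78 [195, 194, 25, 1, 57, 57, 58, 56]
0.8 [195, 194, 57, 59, 59, 60, 60, 58]
0.82 [195, 194, 58, 59, 59, 59, 59, 57]
0.84 [195, 194, 57, 60, 59, 60, 60, 58]
```

Call:
jog_arm(moves=[60,-36,0,0,0,0.05,-1,120,-72,0,0,0,0.1,-1,180,-108,0,0,0,0.15,-1,240,-144,0,0,0,0.2,-1,300,-180,0,0,0,0.25,-1,360,-216,0,0,0,0.3,-1,420,-252,0,0,0,0.35,-1,480,-290,0,0,0,0.396,-1,530,-320,0,0,0,0.396,-1,564,-342,0,0,0,0.396,-1])

```text
time_s: 2.25
ee_pos: [0.5745, -0.0906, 0.2454]
tcp_rot: [180.0, -0.0, -8.9]
force: [0.6, -0.5, 0.1]
finger_gap: 0.0
grip_force: 0.0
```

Call:
jog_arm(moves=[0,0,0,0,0,0,-1,0,0,0,0,0,0,-1])

```text
time_s: 2.5
ee_pos: [0.5729, -0.0924, 0.245]
tcp_rot: [180.0, 0.0, -8.9]
force: [0.5, -0.6, -0.4]
finger_gap: -0.0004
grip_force: 0.0
```

Run:
```python
from bench import readout,cams
import cv2,numpy as np
o=readout.get_obs();print({k:np.round(o[k],4) for k in("time_s","ee_pos","tcp_rot","force","finger_gap","joints")})
im,d=cams.capture("top");im2,_=cams.capture("scene")
np.savez("/tmp/t2.npz",im=im,d=d)
cv2.imwrite("pics/mid2.png",cv2.resize(cv2.hconcat([im[100:340,200:440],im2[80:320,200:440]]),(800,400))[:,:,::-1])
```

```text
{'time_s': np.float64(2.5), 'ee_pos': array([ 0.5729, -0.0924,  0.245 ]), 'tcp_rot': array([ 1.799932e+02,  3.330000e-02, -8.870400e+00]), 'force': array([ 0.4551, -0.6204, -0.3646]), 'finger_gap': np.float64(-0.0004), 'joints': array([-1.27742e+01,  2.10989e+01,  8.19835e+01, -9.30000e-03,
        7.69503e+01,  8.60983e+01])}
```

View pics/mid2.png

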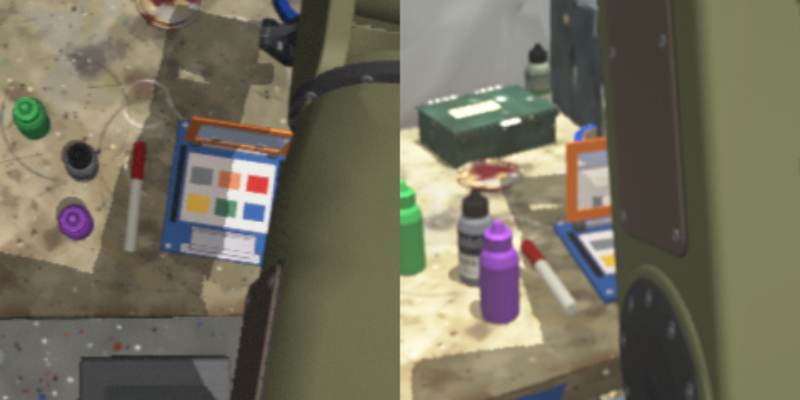

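Call:
jog_arm(moves=[20,-29,0,0,0,0,-1,20,-29,0,0,0,0,-1,20,-29,40,0,0,0,-1,20,-29,80,0,0,0,-1,20,-29,120,0,0,0,-1,20,-29,150,0,0,0,-1,20,-29,163,0,0,0,-1,20,-29,163,0,0,0,-1,20,-29,163,0,0,0,-1])

```text
time_s: 3.72
ee_pos: [0.598, -0.0671, 0.0838]
tcp_rot: [180.0, -0.1, -8.9]
force: [-0.2, -0.3, 0.1]
finger_gap: 0.0003
grip_force: 0.0
```

```bash
cat > st.py <<'E'
from bench import readout
import numpy as np
o=readout.get_obs();a=np.radians(-8.9);c,s=np.cos(a),np.sin(a);x,y,z=o["ee_pos"]
print("t",o["time_s"],"holder xyz tip",np.round([(x*c+y*s-.480)*1e3,(-x*s+y*c-.0262)*1e3,z*1e3-14],1),np.round(o["tcp_rot"],2),"F",np.round(o["force"],2))
E
python3 st.py
python3 - <<'E'
from bench import cams
import cv2
im,d=cams.capture("wrist");cv2.imwrite("pics/w3.png",im[:,:,::-1])
E
```

```text
t 3.725 holder xyz tip [121.2   0.   69.8] [ 1.80e+02 -1.20e-01 -8.91e+00] F [-0.21 -0.33  0.08]
```

View pics/w3.png

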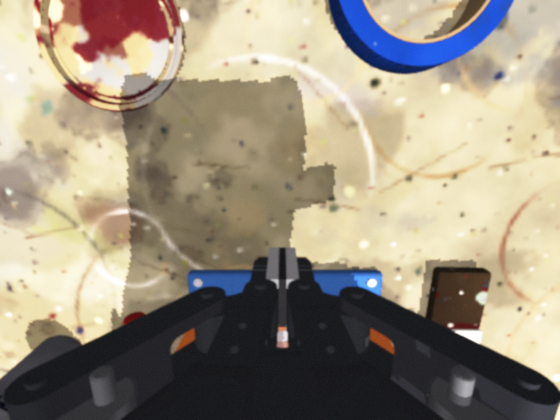

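The wrist view shows the board's far edge at columns 188–382 and row 272, with the fingertips at column 284, so they're centred behind the cover. Now I'll push it over.

Call:
jog_arm(moves=[-20,0,1,0,0,0,-1,-38,0,2,0,0,0,-1,-47,0,2,0,0,0,-1,-53,0,3,0,0,0,-1,-59,0,3,0,0,0,-1,-66,0,4,0,0,0,-1,-73,0,5,0,0,0,-1,-78,0,7,0,0,0,-1,-83,0,10,0,0,0,-1,-87,0,13,0,0,0,-1])

```text
time_s: 5.03
ee_pos: [0.5112, -0.0532, 0.0691]
tcp_rot: [180.0, 0.0, -8.9]
force: [0.8, 0.1, 1.0]
finger_gap: 0.0002
grip_force: 0.9
```

```bash
python3 st.py
python3 - <<'E'
from bench import cams
import cv2
im,d=cams.capture("wrist");im2,_=cams.capture("scene");cv2.imwrite("pics/w4.png",cv2.hconcat([im,im2])[:,:,::-1][:, :, :]);cv2.imwrite("pics/w4s.png",cv2.resize(cv2.hconcat([im,im2])[:,:,::-1],(800,300)))
E
```

```text
t 5.025 holder xyz tip [33.3  0.3 55.1] [180.     0.    -8.89] F [0.81 0.06 1.01]
```

View pics/w4s.png

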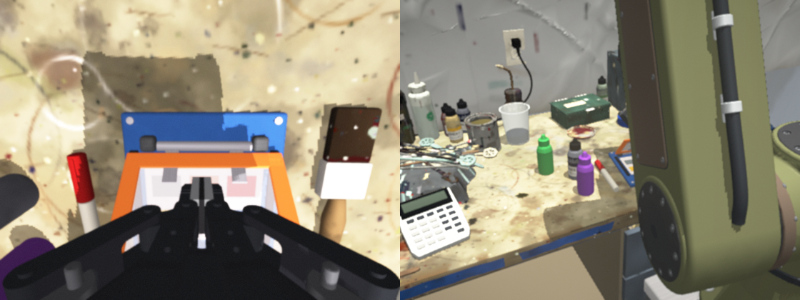

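The cover is following at about 45°, with about 1 N of contact. Next I'll follow the arc down.

Call:
jog_arm(moves=[-3,0,1,0,0,0,-1,-7,0,6,0,0,0,-1,-11,0,11,0,0,0,-1,-13,0,15,0,0,0,-1,-15,0,20,0,0,0,-1,-17,0,24,0,0,0,-1,-18,0,28,0,0,0,-1,-19,0,32,0,0,0,-1,-19,0,34,0,0,0,-1,-19,0,34,0,0,0,-1])

```text
time_s: 6.38
ee_pos: [0.4926, -0.0503, 0.0351]
tcp_rot: [-180.0, 0.0, -8.9]
force: [-0.2, 0.4, 1.0]
finger_gap: -0.0002
grip_force: 0.6
```

```bash
python3 st.py
```

```text
t 6.375 holder xyz tip [14.4  0.3 21.1] [-1.80e+02  3.00e-02 -8.89e+00] F [-0.23  0.41  1.  ]
```

Call:
jog_arm(moves=[0,0,1,0,0,0,-1,0,0,2,0,0,0,-1,0,0,3,0,0,0,-1,0,0,3,0,0,0,-1])

```text
time_s: 6.88
ee_pos: [0.4926, -0.0503, 0.0322]
tcp_rot: [-180.0, 0.0, -8.9]
force: [-0.4, -0.5, 1.3]
finger_gap: -0.0001
grip_force: 0.7
```

```bash
python3 st.py;  python3 - <<'E'
from bench import cams
import cv2
im,d=cams.capture("wrist");cv2.imwrite("pics/w5.png",im[:,:,::-1])
E
```

```text
t 6.875 holder xyz tip [14.5  0.3 18.2] [-1.80e+02  1.00e-02 -8.89e+00] F [-0.39 -0.46  1.3 ]
```

View pics/w5.png

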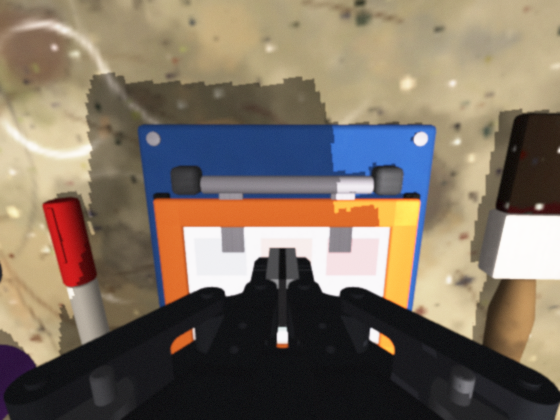

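The cover is nearly flat: the frame's hinge-side edge is at row 200 and the hinge rod at row 185. I'll press slightly more.

Call:
jog_arm(moves=[0,0,0.5,0,0,0,-1,0,0,1,0,0,0,-1,0,0,1,0,0,0,-1])

```text
time_s: 7.3
ee_pos: [0.4927, -0.0504, 0.0317]
tcp_rot: [-180.0, -0.0, -8.9]
force: [-4.5, 1.2, 9.8]
finger_gap: -0.0005
grip_force: 4.6
```

Call:
jog_arm(moves=[-3,0,-0.2,0,0,0,-1,-6,0,-0.2,0,0,0,-1,-9,0,-0.2,0,0,0,-1,-12,0,-0.2,0,0,0,-1,-12,0,-0.2,0,0,0,-1])

```text
time_s: 7.92
ee_pos: [0.4808, -0.0485, 0.0317]
tcp_rot: [-180.0, -0.0, -8.9]
force: [-0.6, 0.4, 6.1]
finger_gap: 0.0002
grip_force: 3.1
```

Call:
jog_arm(moves=[-3,0,0,0,0,0,-1,-6,0,0,0,0,0,-1,-9,0,0,0,0,0,-1,-12,0,0,0,0,0,-1,-14,0,0,0,0,0,-1])

```text
time_s: 8.55
ee_pos: [0.4671, -0.0464, 0.0316]
tcp_rot: [-180.0, -0.0, -8.9]
force: [3.7, -0.8, 4.6]
finger_gap: -0.0001
grip_force: 2.5
```

```bash
python3 st.py;  python3 - <<'E'
from bench import cams
import cv2
im,d=cams.capture("wrist");cv2.imwrite("pics/w6.png",im[:,:,::-1])
E
```

```text
t 8.55 holder xyz tip [-11.3   0.3  17.6] [-1.8e+02 -4.0e-02 -8.9e+00] F [ 3.67 -0.81  4.59]
```

View pics/w6.png

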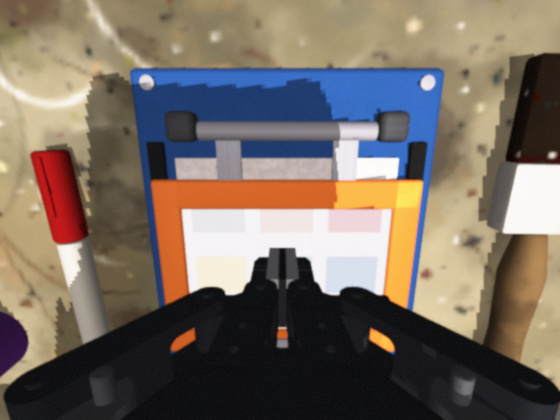

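The gap between cover and hinge rod has grown from about 15 px to about 50 px (rows 130–180), so the slide is around 15–16 mm. I'll push on against the rib to make sure it's fully out.

Call:
jog_arm(moves=[-2,0,0,0,0,0,-1,-4,0,0,0,0,0,-1,-6,0,0,0,0,0,-1,-7,0,0,0,0,0,-1,-7,0,0,0,0,0,-1])

```text
time_s: 9.22
ee_pos: [0.4606, -0.0454, 0.0317]
tcp_rot: [180.0, -0.1, -8.9]
force: [6.3, -0.9, 2.4]
finger_gap: -0.0001
grip_force: 4.8
```

```bash
python3 st.py
```

```text
t 9.225 holder xyz tip [-17.9   0.3  17.7] [ 1.80e+02 -9.00e-02 -8.89e+00] F [ 6.26 -0.86  2.45]
```

Call:
jog_arm(moves=[-0.7,0,0,0,0,0,-1,-1,0,0,0,0,0,-1,-1,0,0,0,0,0,-1])

```text
time_s: 9.6
ee_pos: [0.4604, -0.0454, 0.0319]
tcp_rot: [180.0, -0.2, -8.9]
force: [12.1, -1.6, 1.1]
finger_gap: -0.0001
grip_force: 6.0
```

It's hard against the stop at 12 N. I'll relieve the side load, then lift away.

Call:
jog_arm(moves=[1,0,0,0,0,0,-1,1.2,0,-1,0,0,0,-1,1.5,0,-4,0,0,0,-1,1.5,0,-10,0,0,0,-1,1.5,0,-30,0,0,0,-1,1.5,0,-70,0,0,0,-1,1.5,0,-120,0,0,0,-1,1.5,0,-160,0,0,0,-1,1.5,0,-180,0,0,0,-1,1.5,0,-180,0,0,0,-1])

```text
time_s: 10.85
ee_pos: [0.4604, -0.0453, 0.2119]
tcp_rot: [-180.0, -0.0, -8.9]
force: [-0.6, -0.3, -1.6]
finger_gap: 0.0
grip_force: 0.0
```

Call:
jog_arm(moves=[0,50,0,0,0,0,-1,0,100,0,0,0,0,-1,0,150,0,0,0,0,-1,0,200,0,0,0,0,-1,0,250,0,0,0,0,-1,0,300,0,0,0,0,-1,0,300,0,0,0,0,-1,0,300,0,0,0,0,-1])

```text
time_s: 11.85
ee_pos: [0.4138, -0.341, 0.2099]
tcp_rot: [-179.9, 0.1, -8.9]
force: [0.5, 0.0, -0.4]
finger_gap: -0.0006
grip_force: 0.0
```

```bash
python3 st.py;  python3 - <<'E'
from bench import cams
import cv2,numpy as np
im,d=cams.capture("top");cv2.imwrite("pics/t7.png",cv2.resize(im[120:330,190:470,::-1],(800,600),interpolation=cv2.INTER_CUBIC))
s=cams.camera_params("top");f=210/np.tan(np.radians(s["fovy"]/2));v,u=np.mgrid[:420,:560]
P=(np.stack([(u-s["cx"])/f*d,(v-s["cy"])/f*d,d],-1)-s["t"])@s["R"]
h=cv2.cvtColor(im,cv2.COLOR_RGB2HSV)
o=(h[...,0]>4)&(h[...,0]<18)&(h[...,1]>170)&(P[...,0]>.36)&(P[...,0]<.6)&(P[...,1]>-.17)&(P[...,1]<.06)&(d>0)
q=P[o];a=np.radians(-8.9);x=(q[:,0]*np.cos(a)+q[:,1]*np.sin(a)-.48)*1e3
print(len(q),np.percentile(x,[1,50,99]).round(1),np.percentile(q[:,2]*1e3,[1,50,99]).round(1),"slope",np.polyfit(x,q[:,2]*1e3,1).round(3))
E
```

```text
t 11.85 holder xyz tip [ -18.4 -299.1  195.9] [-1.799e+02  1.400e-01 -8.910e+00] F [ 0.52  0.02 -0.43]
268 [-66.5   2.5  28.3] [14.7 19.4 24.1] slope [-0.036 19.067]
```

View pics/t7.png

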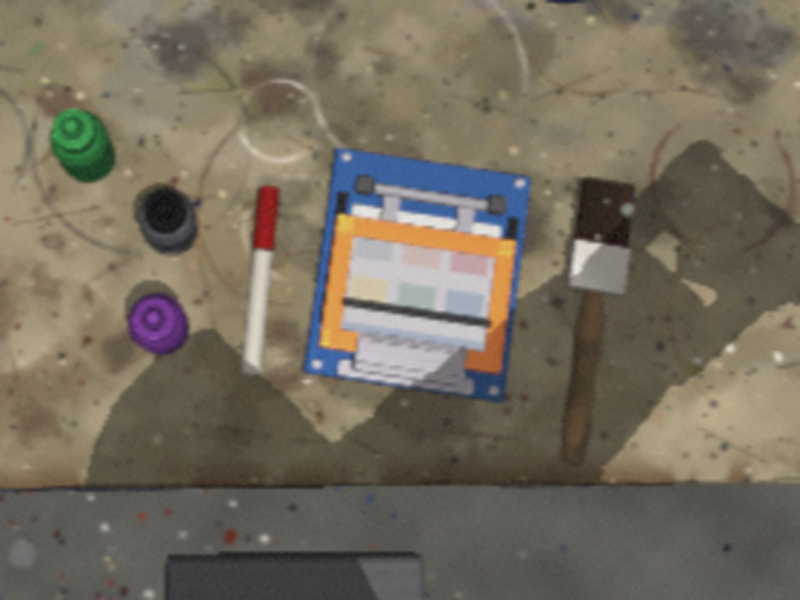

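The picture shows the cover shut, with its edge at x ≈ -67 mm beneath the lip plate (crop 415,360) and a slope of about 0.036 rad. The marker, brush and bottle haven't moved, so I'm handing it in.

```bash
python3 -c "
from bench import hand_in
print(hand_in())"
```

```text
the job is handed in; nothing more can be done
None
```

The job is handed in, with no verdict returned: the cover lies shut with its edge about 10 mm under the lip and stayed there after I let go, and the marker, brush and bottle are where they were.

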